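Put the panel tools back in their cut-out tray

TASK

The three panel tools lying about the test bench - the fork spanner, the T key and the L key - belong in the tray with the shaped grey insert. Press each one fully home, flat and the right way round, in the cut-out that matches its outline, past the little spring catches at its tail, without shoving or knocking over anything else on the bench.

Things in the scene. Friction and masses are not known exactly. Their poses are not given: they have to be found in the camera images.
- fork_mid (a point): Loose tool, fork spanner: at its head end two steel prongs (each 12 wide, 20 long, 16 apart) on a block; head 40 wide, x = 44 to 82 (mm, this point's axes). Site: centre of its black ribbed grip sleeve, 68 long x 24 wide x 26 high, 13 above the tool's flat underside; it balances within 15 of here. x points to the head, z up. Starts flat on the table, turned any way; about 220 g.
- fork_head (a point): Point in the same tool's head (x = 62, y = 0 mm from the sleeve's centre, 9 above the underside; head 18 high). A round steel shank of diameter 14, axis 9 above the underside, runs from the sleeve to the head and, as the plain tail, back to x = -78.
- fork_nest (a point): Fixed: where fork_mid lies, x the same way, when that tool is fully home in its cut-out of the grey insert. Floor of the cut-out 13 mm below this point, deck 9 mm above it (the sleeve stands 4 proud). The cut-out follows the tool's outline with 3 mm clearance, except for the finger channel (see tray).
- fork_nest_head (a point): Where fork_head lies when that tool is home. Over the tail, 50 mm behind fork_nest and 16 mm above the floor, two steel spring balls stand 5 mm either side of the axis: the tail rests on them 14 mm too high until pressed past them (up to 15 N down on the sleeve); then they hold it down.
- tkey_mid (a point): Loose tool, T key: its steel head is a crossbar 62 mm wide (y = -31 to 31), 16 long (x = 56 to 72) (mm, this point's axes). Site: centre of its black ribbed grip sleeve, 68 long x 24 wide x 26 high, 13 above the tool's flat underside; it balances within 15 of here. x points to the head, z up. Starts flat on the table, turned any way; about 220 g.
- tkey_head (a point): Point in the same tool's head (x = 64, y = 0 mm from the sleeve's centre, 9 above the underside; head 18 high). A round steel shank of diameter 14, axis 9 above the underside, runs from the sleeve to the head and, as the plain tail, back to x = -78.
- tkey_nest (a point): Fixed: where tkey_mid lies, x the same way, when that tool is fully home in its cut-out of the grey insert. Floor of the cut-out 13 mm below this point, deck 9 mm above it (the sleeve stands 4 proud). The cut-out follows the tool's outline with 3 mm clearance, except for the finger channel (see tray).
- tkey_nest_head (a point): Where tkey_head lies when that tool is home. Over the tail, 50 mm behind tkey_nest and 16 mm above the floor, two steel spring balls stand 5 mm either side of the axis: the tail rests on them 14 mm too high until pressed past them (up to 15 N down on the sleeve); then they hold it down.
- lkey_mid (a point): Loose tool, L key: its steel head is a foot that turns off to ONE side only, y = -7 to 38, 16 long (x = 58 to 74) (mm, this point's axes). Site: centre of its black ribbed grip sleeve, 68 long x 24 wide x 26 high, 13 above the tool's flat underside; it balances within 15 of here. x points to the head, z up. Starts flat on the table, turned any way; about 220 g.
- lkey_head (a point): Point in the same tool's head (x = 66, y = 15.5 mm from the sleeve's centre, 9 above the underside; head 18 high). A round steel shank of diameter 14, axis 9 above the underside, runs from the sleeve to the head and, as the plain tail, back to x = -78.
- lkey_nest (a point): Fixed: where lkey_mid lies, x the same way, when that tool is fully home in its cut-out of the grey insert. Floor of the cut-out 13 mm below this point, deck 9 mm above it (the sleeve stands 4 proud). The cut-out follows the tool's outline with 3 mm clearance, except for the finger channel (see tray).
- lkey_nest_head (a point): Where lkey_head lies when that tool is home. Over the tail, 50 mm behind lkey_nest and 16 mm above the floor, two steel spring balls stand 5 mm either side of the axis: the tail rests on them 14 mm too high until pressed past them (up to 15 N down on the sleeve); then they hold it down.
- tray: Fixed metal tray, 212 (x) x 312 (y) mm, rim 26, grey insert's deck 30 above the table; origin under its centre. Three cut-outs along x, 90 apart in y, in any order, the fork spanner's pointing the other way from the keys'. A finger channel 56 wide (x), floor 8 above the table, crosses sleeves and rim, so fingers fit beside each sleeve.
- can: Spray can, radius 26, 165 high, loose, upright (mm); bystander. Origin at the centre of its underside.
- fuse: Cylindrical ceramic fuse standing on end, radius 15.5, 60 high, loose (mm); bystander. Origin at the centre of its underside.
- breaker: White circuit breaker, 70 (x) x 36 x 76 high, loose (mm); bystander. Origin at the centre of its underside.
- meter: Handheld meter lying flat, 110 (x) x 55 x 36 high, loose (mm); bystander. Origin at the centre of its underside.
- tape: Roll of black tape lying flat, outer radius 35, 19 high, loose (mm); bystander. Origin at the centre of its underside.
- jar: White plastic jar, radius 30, 75 high, loose (mm); bystander. Origin at the centre of its underside.
- relay: Clear relay block, 55 x 55 x 45 high, loose (mm); bystander. Origin at the centre of its underside.
There are look-alikes about, which are no part of the job. Leave any blue or red look-alike of the part that bears lkey_nest alone. Leave any pink look-alike of the part that bears fork_mid alone.

How it is judged:
By the outcome, as a careful person would: the job done as asked, in the order asked, and still so for the second after the job is handed in, with the robot touching nothing.
It also fails if it takes over 72 s, if anything falls off the work surface, if the arm or the gripper's body presses on something with over 40 N, if the wrist force passes 120 N, or if a joint passes its speed limit or range.

ROBOT

A 6-joint arm with a two-finger parallel gripper is mounted at the origin on the work surface. World frame = base frame: x ahead of the robot, y to its left, z up, the work surface at z = 0. Lengths are in m, angles in rad, forces in N, time in s.
With the tool pointing down it reaches from about 0.275 to 1 m from the base axis. Payload 8.4 kg.
Tool frame: the origin (TCP) lies on the centre line of the jaws, within the pads' length; the fingertips stand 17 mm ahead of it and the grasp point (between the pads) lies 2 mm behind it (bot.tcp_to_tips is the y of the fingertips in the tool frame, in m); y points along the fingers, z is the direction in which the jaws open and shut, and the axes are right-handed (so a half turn about y gives the same grasp; the last joint's range is limited). The gripper opens to 85 mm and grips with 20 to 120 N. Pads are 22 mm wide; open, the fingers measure 114 mm over their backs; the gripper's body (76 mm by 85 mm) begins 54 mm behind the grasp point. The pads swing forward as they close: fully open they stand 13 mm farther back than shut.
Start: joints at [1.15, 0.353, 1.633, -0, 1.155, -0.002], TCP at [0.254, 0.571, 0.248] pointing down, gripper open.
Joint ranges: [-2.63, 2.63], [-0.92, 2.1], [0.06, 2.66], [-1.3, 4.44], [0, 2.69], [-3.02, 3.02]. Speed limits (rad/s): [2.22, 2.22, 2.79, 3.14, 3.14, 3.14].

INTERFACE

Orientations are given as a unit quaternion [x, y, z, w].
In Python, from workcell import bot, hand, kinematics, get_obs, vision, hand_in gives the robot as it stands. The module is installed in compiled form; this text tells all that it offers. Calls block until the motion is done:
- bot.reach(position, orientation): joint-space move of the TCP to a pose.
- bot.servo_line(position, ori=None, velocity=0.15): straight line of the TCP; ori=None keeps the orientation; velocity is the mean speed in m/s.
- bot.goto_joints(angles): joint-space move.
- hand.move_gripper(opening, strength=None): finger opening in m; strength is the grip in N (None keeps the last); returns when the fingers have stopped.
- bot.dwell(seconds).
- kinematics.solve_ik(position, orientation): joint angles nearest the present ones, or None.
- get_obs(): the state.
- vision.read_camera(name): name is "scene" or "top"; returns a dict with "frame" (400x640x3 uint8, red, green, blue), "intrinsics" (3x3 intrinsics, pixels), "view" (4x4, takes a point from world to camera coordinates). Camera axes: x right, y down, z forward; pixel columns grow to the right and rows downward; lengths in m; the calibration is good to about 2 mm. A picture is of the moment at which its call begins. There is no depth.
A pose or a line that the arm cannot do raises bot.IKError and nothing moves.
- hand_in(): hands the job in, once; it reports no verdict.
The state is a dict: "time_s": time; "joint_pos": joint angles; "joint_vel": joint speeds; "joint_efforts": joint torques, N m; "position": TCP position; "orientation": TCP orientation; "wrist_force": force on the tool from outside, world axes, zero at the start; "ft_torque": the same for the moment, N m; "gripper_width": finger opening in m.
Only numpy, scipy, OpenCV 4.12 (cv2) and the standard library are available. Lean on these libraries where they do the work, as an engineer would, in place of code of your own. Each camera call takes 0.05 s, during which the arm holds its last target.

## Working session

There is one attempt and no reset: what is moved stays moved. The work goes in short steps, each a Python script; the robot and the scene stay as the last script left them, time stands still between calls to the robot, and variables do not carry over. Pictures are saved under pics/ and viewed, and the job is handed in when it is done.

```bash
mkdir -p pics; python3 - <<'E'
from workcell import bot, hand, kinematics, get_obs, vision
import cv2, numpy as np
for n in ("top","scene"):
    c=vision.read_camera(n)
    cv2.imwrite(f"pics/{n}0.png",c["frame"][...,::-1])
    print(n,np.round(c["intrinsics"],1).tolist(),np.round(c["view"],3).tolist())
o=get_obs();print(o["time_s"],o["position"],o["orientation"],o["gripper_width"],o["wrist_force"],bot.tcp_to_tips)
E
```

```text
top [[492.4, 0.0, 323.8], [0.0, 492.4, 206.4], [0.0, 0.0, 1.0]] [[-0.028, -1.0, -0.002, 0.031], [-0.995, 0.028, -0.092, 0.531], [0.092, -0.001, -0.996, 1.681], [0.0, 0.0, 0.0, 1.0]]
scene [[518.8, 0.0, 313.3], [0.0, 518.8, 194.0], [0.0, 0.0, 1.0]] [[0.478, 0.879, 0.01, -0.25], [0.617, -0.327, -0.716, -0.282], [-0.626, 0.348, -0.698, 2.029], [0.0, 0.0, 0.0, 1.0]]
0.1 [0.25402409 0.57062066 0.24763092] [ 0.69208108 -0.14707785  0.146912   -0.69123711] 0.08577866944250447 [-0.18974748 -0.35668413 -0.8646032 ] 0.017
```

View pics/top0.png

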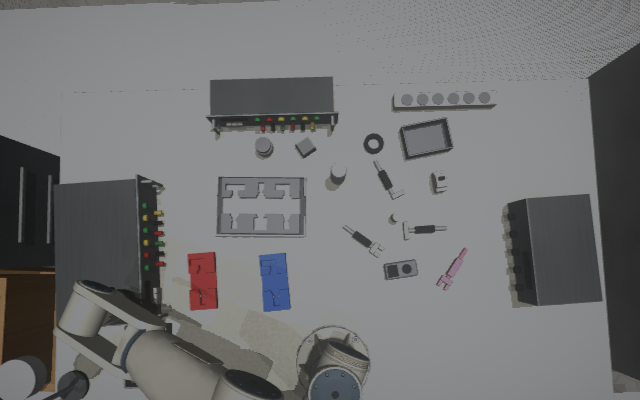

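View pics/scene0.png

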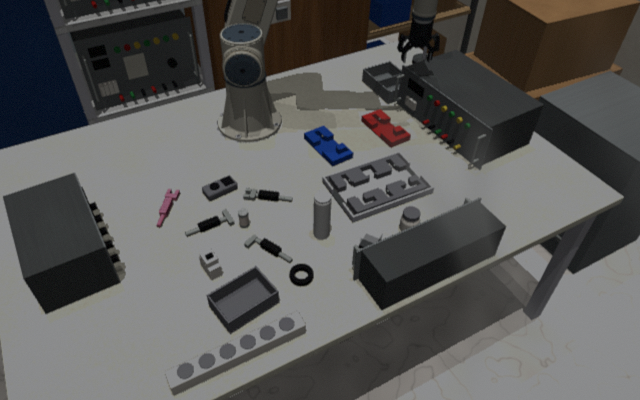

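```bash
python3 - <<'E'
import cv2
t=cv2.imread("pics/top0.png")
def crop(im,x0,y0,w,h,s,n):
    c=cv2.resize(im[y0:y0+h,x0:x0+w],None,fx=s,fy=s,interpolation=cv2.INTER_CUBIC)
    c=cv2.convertScaleAbs(c,alpha=1.4,beta=10)
    for i in range(0,w,10): cv2.putText(c,str(x0+i),(i*s,8),0,0.3,(0,0,255)); cv2.line(c,(i*s,0),(i*s,4),(0,0,255))
    for i in range(0,h,10): cv2.putText(c,str(y0+i),(0,i*s+4),0,0.3,(0,0,255))
    cv2.imwrite(n,c)
crop(t,210,170,100,75,8,"pics/traytop.png")
crop(t,335,150,120,115,5,"pics/tooltop.png")
s=cv2.imread("pics/scene0.png")
crop(s,315,145,125,80,6,"pics/traysc.png")
crop(s,180,170,130,110,5,"pics/toolsc.png")
E
```

```text
(no output)
```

View pics/traytop.png

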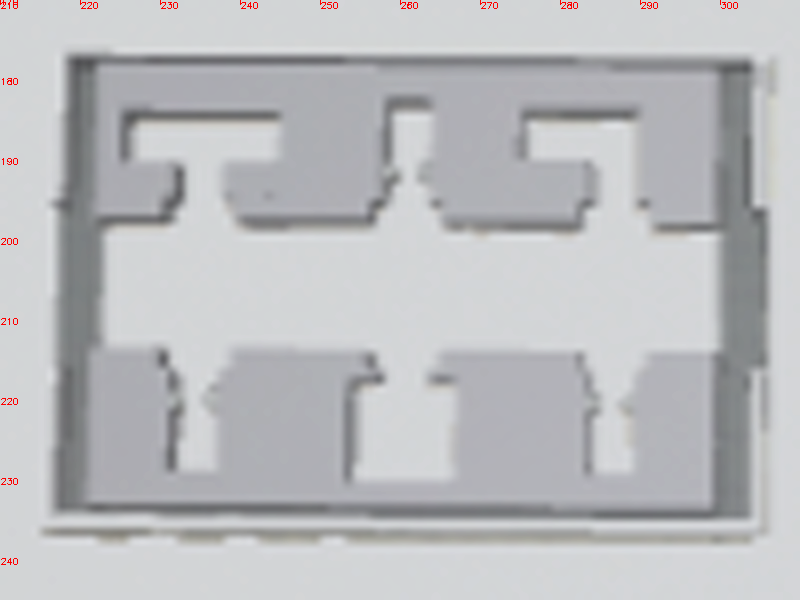

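View pics/tooltop.png

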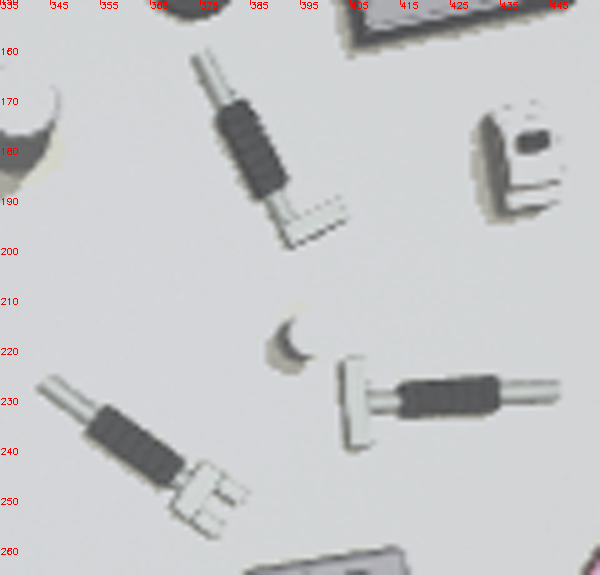

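View pics/traysc.png

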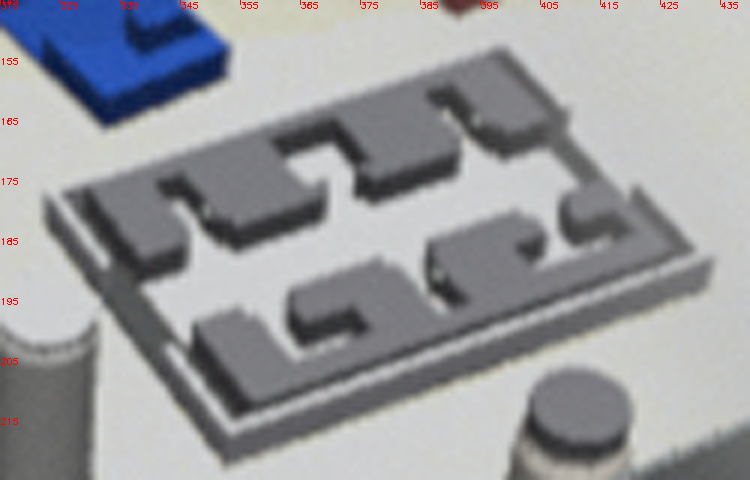

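View pics/toolsc.png

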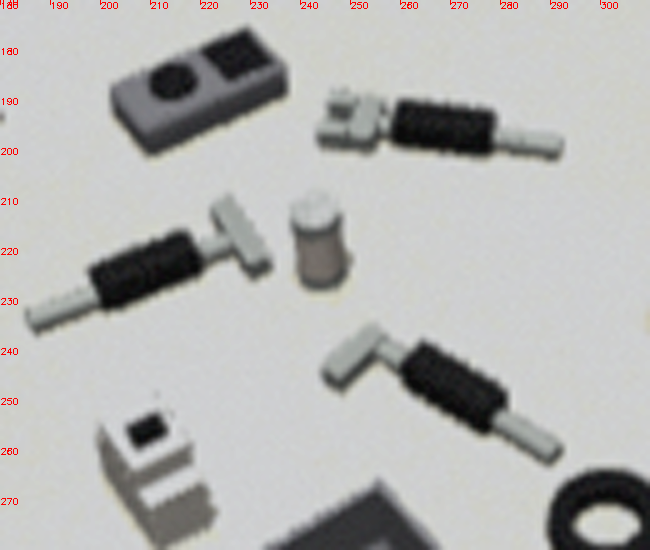

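```bash
cat > h.py <<'E'
import cv2, numpy as np
from scipy.optimize import minimize
from scipy.ndimage import map_coordinates
def proj(c,P):
    P=np.atleast_2d(P); V=np.array(c["view"]);K=np.array(c["intrinsics"])
    q=P@V[:3,:3].T+V[:3,3]; u=q@K.T; return u[:,:2]/u[:,2:]
def ray(c,uv,z):
    V=np.array(c["view"]);K=np.array(c["intrinsics"])
    d=V[:3,:3].T@np.linalg.solve(K,[*uv,1.]); o=-V[:3,:3].T@V[:3,3]
    return o+d*(z-o[2])/d[2]
def T(p,yaw,L,z0=0):
    L=np.atleast_2d(L); c,s=np.cos(yaw),np.sin(yaw)
    return np.c_[p[0]+c*L[:,0]-s*L[:,1],p[1]+s*L[:,0]+c*L[:,1],L[:,2]+z0]
BOX=np.array([[x,y,z] for x in(-.034,.034) for y in(-.012,.012) for z in(0,.026)])
SS=8
def rend(c,P,win):
    x0,y0,w,h=win
    uv=proj(c,P); hull=cv2.convexHull(uv.astype(np.float32))[:,0]
    m=np.zeros((h*SS,w*SS),np.uint8)
    q=np.round(((hull-[x0,y0]+.5)*SS-.5)*16).astype(np.int32)
    cv2.fillConvexPoly(m,q,255,shift=4)
    return cv2.GaussianBlur(cv2.resize(m,(w,h),interpolation=cv2.INTER_AREA).astype(float)/255,(0,0),.6)
def fit_sleeve(cams,p0,yaw0,z0=0,verbose=1):
    res={}
    def data(c):
        uv=proj(c,[p0[0],p0[1],.013+z0])[0]; win=(int(uv[0])-18,int(uv[1])-18,37,37)
        g=c["frame"][win[1]:win[1]+37,win[0]:win[0]+37].astype(float).max(2)
        return win,g
    D=[(c,)+data(c) for c in cams]
    def cost(v,DD):
        e=0
        for c,win,g in DD:
            m=rend(c,T(v[:2],v[2],BOX,z0),win)
            # only near the sleeve
            W=cv2.dilate((m>.02).astype(np.uint8),np.ones((5,5)))>0
            hi=185. if 1 else 0; lo=np.median(g[m>.9]) if (m>.9).any() else 40
            hi=np.percentile(g,70)
            s=np.clip((g-lo)/(hi-lo),0,1); e+=(((1-s)-m)[W]**2).mean()
        return e
    for nm,DD in (("both",D),)+((("c0",D[:1]),("c1",D[1:])) if len(D)>1 else ()):
        best=None
        for k in range(3):
            r=minimize(cost,[p0[0],p0[1],yaw0] if best is None else best.x,args=(DD,),method="Nelder-Mead",options=dict(initial_simplex=np.array([p0[0],p0[1],yaw0])+np.array([[0,0,0],[.006,0,0],[0,.006,0],[0,0,.1]]) if best is None else best.x+np.array([[0,0,0],[.002,0,0],[0,.002,0],[0,0,.03]]),xatol=1e-5,fatol=1e-7))
            best=r if best is None or r.fun<best.fun else best
        res[nm]=best.x
        if verbose: print(" ",nm,np.round(best.x[:2]*1000,1),round(np.degrees(best.x[2]),2),"cost",round(best.fun,4))
    return res
E
cat > m1.py <<'E'
from h import *
import pickle
from workcell import vision
C={n:vision.read_camera(n) for n in("top","scene")}
pickle.dump(C,open("c0.pkl","wb"))
# tool guesses from top px: sleeve centre, head point
for n,(m,hd) in dict(fork=((361.5,239),(375,249)),tkey=((424,229.5),(406,230.5)),lkey=((384.5,180),(393,197))).items():
    a=ray(C["top"],m,.013);b=ray(C["top"],hd,.009)
    y=np.arctan2(*(b-a)[1::-1]); print(n,np.round(a*1000),round(np.degrees(y),1))
    fit_sleeve([C["top"],C["scene"]],a,y)
E
python3 m1.py
```

```text
fork [ 415. -112.   13.] -128.0
  both [ 416.5 -111.8] -127.23 cost 0.0602
  c0 [ 415.4 -111.9] -126.75 cost 0.0187
  c1 [ 419.4 -112.7] -126.15 cost 0.0304
tkey [ 442. -330.   13.] 91.4
  both [ 444.7 -331.2] 91.94 cost 0.0556
  c0 [ 443.7 -331. ] 92.24 cost 0.0175
  c1 [ 446.6 -331.5] 91.93 cost 0.0261
lkey [ 619. -200.   13.] -155.2
  both [ 621.9 -201.2] -155.22 cost 0.0517
  c0 [ 621.2 -200.4] -154.86 cost 0.0152
  c1 [ 624.1 -202.3] -155.41 cost 0.0256
```

```bash
cat > tray.py <<'E'
from h import *
import pickle
C=pickle.load(open("c0.pkl","rb"))
a=28;s=37;t=81
def halves(head): # open polylines for tail side and head side (mm)
    tail=[(-a,15),(-s,15),(-s,10),(-t,10),(-t,-10),(-s,-10),(-s,-15),(-a,-15)]
    H={"t":[(a,15),(s,15),(s,10),(53,10),(53,34),(75,34),(75,-34),(53,-34),(53,-10),(s,-10),(s,-15),(a,-15)],
       "l":[(a,15),(s,15),(s,10),(55,10),(55,41),(77,41),(77,-10),(s,-10),(s,-15),(a,-15)],
       "f":[(a,15),(s,15),(s,10),(41,10),(41,23),(85,23),(85,-23),(41,-23),(41,-10),(s,-10),(s,-15),(a,-15)]}[head]
    return [np.array(tail,float)/1e3,np.array(H,float)/1e3]
def dens(P,st=.001):
    o=[]
    for p,q in zip(P[:-1],P[1:]):
        n=max(2,int(np.linalg.norm(q-p)/st)); o+=[p+(q-p)*(k+.5)/n for k in range(n)]
    return np.array(o)
L=[]
for dy,h,f in((.09,"t",1),(0,"f",-1),(-.09,"l",1)):
    for P in halves(h): L.append(dens(P)*[f,f]+[0,dy])
# channel edges between the slots
for sx in(-1,1):
    for y0,y1 in((.015+.003,.072),(-.072,-.018)): L.append(dens(np.array([[sx*a/1e3,y0],[sx*a/1e3,y1]])))
L=np.vstack(L); L=np.c_[L,np.full(len(L),.03)]
def grad(c):
    g=cv2.cvtColor(c["frame"],cv2.COLOR_RGB2GRAY).astype(float); g=cv2.GaussianBlur(g,(0,0),.7)
    return np.minimum(np.hypot(cv2.Sobel(g,-1,1,0),cv2.Sobel(g,-1,0,1)),200)
G={n:grad(C[n]) for n in C}
def cost(v,ns):
    return -sum(map_coordinates(G[n],proj(C[n],T(v[:2],v[2],L)).T[::-1],order=1).mean() for n in ns)
if __name__=="__main__":
    g0=ray(C["top"],(260,206),.03); print(g0)
    R={}
    for ns in(["top","scene"],["top"],["scene"]):
        best=None
        for dx in np.arange(-.012,.013,.004):
          for dy in np.arange(-.012,.013,.004):
            for w in(-.03,0,.03):
              v0=np.array([g0[0]+dx,g0[1]+dy,w])
              if best is None or cost(v0,ns)<best[1]: best=(v0,cost(v0,ns))
        r=minimize(cost,best[0],args=(ns,),method="Nelder-Mead",options=dict(initial_simplex=best[0]+np.array([[0,0,0],[.004,0,0],[0,.004,0],[0,0,.02]]),xatol=1e-5,fatol=1e-4))
        R["+".join(ns)]=r.x; print(ns,np.round(r.x[:2]*1000,1),round(np.degrees(r.x[2]),2),round(r.fun,1))
    v=R["top+scene"]
    for n,(x0,y0,w,h,s) in dict(top=(210,170,100,75,8),scene=(315,145,125,80,6)).items():
        im=cv2.resize(C[n]["frame"][y0:y0+h,x0:x0+w,::-1],None,fx=s,fy=s,interpolation=cv2.INTER_CUBIC)
        for u in proj(C[n],T(R[n][:2],R[n][2],L)): cv2.circle(im,tuple(np.round((u-[x0,y0]+.5)*s).astype(int)),1,(0,0,255),-1)
        cv2.imwrite(f"pics/fit_{n}.png",im)
E
python3 tray.py
```

```text
[0.53863445 0.23558628 0.03      ]
['top', 'scene'] [542.7 232.6] -2.2 -190.4
['top'] [535.6 231.4] -2.35 -86.2
['scene'] [542.7 234.2] -2.85 -121.5
```

View pics/fit_top.png

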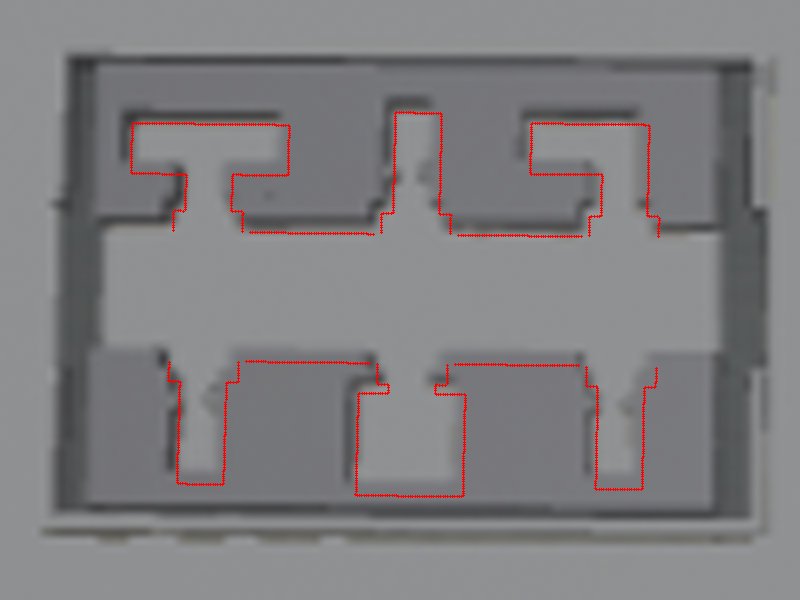

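View pics/fit_scene.png

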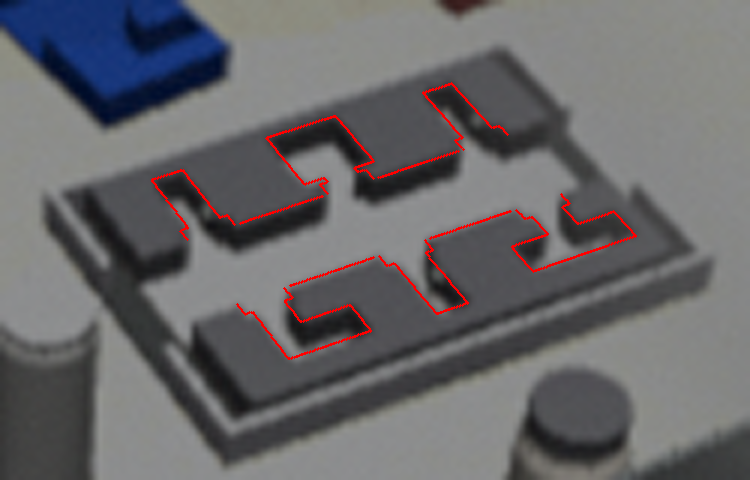

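```bash
cat > tray2.py <<'E'
from tray import *
R={}
polys=[]
for dy,h,f in((.09,"t",1),(0,"f",-1),(-.09,"l",1)):
    P=np.vstack(halves(h)) # tail then head... order: tail goes +y->-y ; head +y->-y
    ta,hd=halves(h); P=np.vstack([ta,hd[::-1]])
    polys.append(P*[f,f]+[0,dy])
ch=np.array([[-.028,-.14],[.028,-.14],[.028,.14],[-.028,.14]])
def z3(P): return np.c_[P,np.full(len(P),.03)]
def mask(c,v,win,dz=None):
    x0,y0,w,h=win; m=np.zeros((h*SS,w*SS),np.uint8)
    def f(P,col):
        uv=proj(c,T(v[:2],v[2],z3(P))); cv2.fillPoly(m,[np.round(((uv-[x0,y0]+.5)*SS-.5)*16).astype(np.int32)],col,shift=4)
    f(np.array([[-.088,-.13],[.088,-.13],[.088,.13],[-.088,.13]]),255)
    W=cv2.resize(m,(w,h),interpolation=cv2.INTER_AREA)>250
    f(ch,0)
    for P in polys: f(P,0)
    return cv2.GaussianBlur(cv2.resize(m,(w,h),interpolation=cv2.INTER_AREA)/255.,(0,0),.5),W
for n,win in dict(top=(210,170,100,75),scene=(315,145,125,80)).items():
    c=C[n];x0,y0,w,h=win; g=c["frame"][y0:y0+h,x0:x0+w].astype(float)
    gg=g.mean(2); v0=np.array([.5425,.2340,np.radians(-2.6)])
    m,W=mask(c,v0,win); er=cv2.erode(((m>.95)&W).astype(np.uint8),np.ones((3,3)))>0
    deck=np.median(gg[er]); print(n,"deck",deck,np.percentile(gg[W],[2,50,95]))
    mem=np.exp(-((gg-deck)/(10 if n=="top" else 9))**2)
    cv2.imwrite(f"pics/mem_{n}.png",cv2.resize((mem*255).astype(np.uint8),None,fx=6,fy=6))
    def cost2(v):
        m,W=mask(c,v,win); return ((mem-m)[W]**2).mean()
    b=None
    for dx in np.arange(-.01,.011,.0025):
        for dy in np.arange(-.01,.011,.0025):
            v=v0+[dx,dy,0]; k=cost2(v)
            if b is None or k<b[1]: b=(v,k)
    r=minimize(cost2,b[0],method="Nelder-Mead",options=dict(initial_simplex=b[0]+np.array([[0,0,0],[.003,0,0],[0,.003,0],[0,0,.02]]),xatol=1e-5,fatol=1e-6))
    print(n,np.round(r.x[:2]*1000,1),round(np.degrees(r.x[2]),2),round(r.fun,4)); v=r.x
    s=8 if n=="top" else 6
    im=cv2.resize(C[n]["frame"][y0:y0+h,x0:x0+w,::-1],None,fx=s,fy=s,interpolation=cv2.INTER_CUBIC)
    for u in proj(C[n],T(v[:2],v[2],L)): cv2.circle(im,tuple(np.round((u-[x0,y0]+.5)*s).astype(int)),1,(0,0,255),-1)
    cv2.imwrite(f"pics/fit2_{n}.png",im)
E
python3 tray2.py
```

```text
top deck 119.66666666666667 [ 81.33333333 123.         145.33333333]
top [542.2 236.3] -2.09 0.0205
scene deck 82.33333333333333 [ 30.          83.         141.66666667]
scene [544.5 234.4] -1.97 0.0441
```

View pics/fit2_top.png

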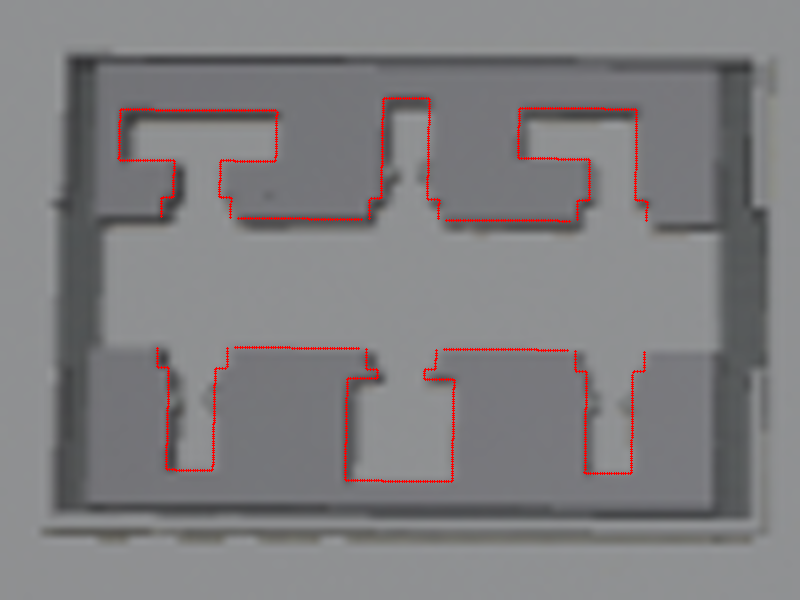

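View pics/fit2_scene.png

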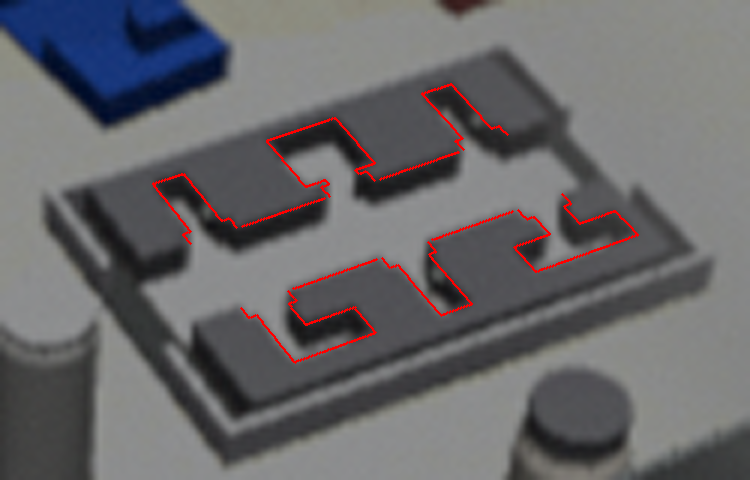

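```bash
cat > rob.py <<'E'
from h import *
from workcell import bot, hand, kinematics, get_obs, vision
from scipy.spatial.transform import Rotation as Ro
PS=np.radians(-2.03); TR=np.array([.5433,.2353])
TOOLS=dict(fork=(.4174,-.1123,np.radians(-126.5)),tkey=(.4451,-.3312,np.radians(92.1)),lkey=(.6226,-.2013,np.radians(-155.15)))
def nest(n):
    dy=dict(tkey=.09,fork=0,lkey=-.09)[n]
    return np.array([TR[0]-np.sin(PS)*dy,TR[1]+np.cos(PS)*dy,PS+(np.pi if n=="fork" else 0)])
def ori(yaw,flip): # tool x-axis heading yaw, jaws across it
    a=yaw+np.pi/2+(np.pi if flip else 0)
    z=np.array([np.cos(a),np.sin(a),0]); y=np.array([0,0,-1.]); x=np.cross(y,z)
    return Ro.from_matrix(np.c_[x,y,z]).as_quat()
def st(tag=""):
    o=get_obs(); print(tag,"t",round(o["time_s"],2),"p",np.round(o["position"],4),"F",np.round(o["wrist_force"],1),"w",round(o["gripper_width"],4),"j",np.round(o["joint_pos"],2)); return o
E
python3 - <<'E'
from rob import *
C={n:vision.read_camera(n) for n in("top","scene")}
print("fuse",np.round(ray(C["scene"],(244,223),0),3),"can",np.round(ray(C["scene"],(322,235),0),3))
for n in TOOLS:
    x,y,w=TOOLS[n]; N=nest(n); print(n,np.round(N,3))
    for f in(0,1):
        for nm,(a,b,c,z) in dict(pk=(x,y,w,.02),pkh=(x,y,w,.2),pl=(*N,.028),plh=(*N,.25)).items():
            q=kinematics.solve_ik([a,b,z],ori(c,f)); print(n,f,nm,None if q is None else np.round(q,2))
E
```

```text
fuse [ 0.485 -0.229  0.   ] can [ 0.645 -0.035  0.   ]
fork [0.543 0.235 3.106]
fork 0 pk [-0.27  0.45  2.19 -0.    0.5   0.37]
fork 0 pkh [-0.27  0.11  2.08 -0.    0.96  0.37]
fork 0 pl [ 0.41  0.59  1.85 -0.    0.71  2.01]
fork 0 plh [ 0.41  0.3   1.7  -0.    1.14  2.01]
fork 1 pk [-0.27  0.45  2.19 -0.    0.5  -2.77]
fork 1 pkh [-0.27  0.11  2.08 -0.    0.96 -2.77]
fork 1 pl [ 0.41  0.59  1.85 -0.    0.71 -1.13]
fork 1 plh [ 0.41  0.3   1.7  -0.    1.14 -1.13]
tkey [ 0.546  0.325 -0.035]
tkey 0 pk [-0.64  0.56  1.93 -0.    0.65  2.46]
tkey 0 pkh [-0.64  0.3   1.83 -0.    1.01  2.46]
tkey 0 pl [ 0.53  0.63  1.74 -0.    0.76 -1.  ]
tkey 0 plh [ 0.53  0.37  1.61 -0.    1.17 -1.  ]
tkey 1 pk [-0.64  0.56  1.93 -0.    0.65 -0.68]
tkey 1 pkh [-0.64  0.3   1.83 -0.    1.01 -0.68]
tkey 1 pl [ 0.53  0.63  1.74 -0.    0.76  2.14]
tkey 1 plh [ 0.53  0.37  1.61 -0.    1.17  2.14]
lkey [ 0.54   0.145 -0.035]
lkey 0 pk [-0.32  0.67  1.7  -0.    0.77  0.82]
lkey 0 pkh [-0.32  0.44  1.61 -0.    1.09  0.82]
lkey 0 pl [ 0.26  0.55  1.92 -0.    0.67 -1.28]
lkey 0 plh [ 0.26  0.25  1.77 -0.    1.12 -1.28]
lkey 1 pk [-0.32  0.67  1.7  -0.    0.77 -2.32]
lkey 1 pkh [-0.32  0.44  1.61 -0.    1.09 -2.32]
lkey 1 pl [ 0.26  0.55  1.92 -0.    0.67  1.87]
lkey 1 plh [ 0.26  0.25  1.77 -0.    1.12  1.87]
```

```bash
cat >> rob.py <<'E'
def pick(n,f,z=.020,grip=70):
    x,y,w=TOOLS[n]; q=ori(w,f)
    bot.reach([x,y,.12],q) if n=="fork0" else bot.reach([x,y,.20],q)
    bot.servo_line([x,y,z],velocity=.2); st("down")
    hand.move_gripper(0.0,strength=grip); st("closed")
    bot.servo_line([x,y,.23],velocity=.25); st("lift")
def snap(tag):
    C={n:vision.read_camera(n) for n in("top","scene")}
    for n in C: cv2.imwrite(f"pics/{tag}_{n}.png",C[n]["frame"][...,::-1])
    import pickle; pickle.dump(C,open(f"{tag}.pkl","wb")); return C
def zoom(C,n,ctr,w,h,s,out,pts=None):
    x0,y0=int(ctr[0]-w/2),int(ctr[1]-h/2)
    im=cv2.resize(C[n]["frame"][y0:y0+h,x0:x0+w,::-1],None,fx=s,fy=s,interpolation=cv2.INTER_CUBIC)
    im=cv2.convertScaleAbs(im,alpha=1.4,beta=10)
    for col,P in (pts or []):
        for u in proj(C[n],P): cv2.circle(im,tuple(np.round((u-[x0,y0]+.5)*s).astype(int)),1,col,-1)
    cv2.imwrite(out,im)
OUT=dict(fork=[(-78,7),(-34,7),(-34,12),(34,12),(34,7),(44,7),(44,20),(82,20),(82,8),(62,8),(62,-8),(82,-8),(82,-20),(44,-20),(44,-7),(34,-7),(34,-12),(-34,-12),(-34,-7),(-78,-7),(-78,7)],
 tkey=[(-78,7),(-34,7),(-34,12),(34,12),(34,7),(56,7),(56,31),(72,31),(72,-31),(56,-31),(56,-7),(34,-7),(34,-12),(-34,-12),(-34,-7),(-78,-7),(-78,7)],
 lkey=[(-78,7),(-34,7),(-34,12),(34,12),(34,7),(58,7),(58,38),(74,38),(74,-7),(34,-7),(34,-12),(-34,-12),(-34,-7),(-78,-7),(-78,7)])
def outline(n,z):
    P=np.array(OUT[n],float)/1e3; o=[]
    for p,q in zip(P[:-1],P[1:]):
        k=max(2,int(np.linalg.norm(q-p)/.001)); o+=[p+(q-p)*(i+.5)/k for i in range(k)]
    o=np.array(o); return np.c_[o,np.full(len(o),z)]
E
python3 - <<'E'
from rob import *
pick("fork",0)
N=nest("fork"); bot.reach([N[0],N[1],.23],ori(N[2],0)); bot.servo_line([N[0],N[1],.08],velocity=.2); st("hover")
C=snap("hf")
for n in C:
    # top surface of head at underside+.018 ; underside = tcp z-.020
    P=T(N[:2],N[2],outline("fork",.06+.018)); zoom(C,n,proj(C[n],[*N[:2],.08])[0],100,75,8,f"pics/hf_{n}_z.png",[((0,0,255),P)])
E
```

```text
down t 3.85 p [ 0.4179 -0.1123  0.0206] F [ 0.4 -0.9  0.3] w 0.0854 j [-0.27  0.44  2.19 -0.    0.51  0.37]
closed t 4.44 p [ 0.4178 -0.1125  0.0206] F [-1.4  0.6 10.1] w 0.0228 j [-0.27  0.44  2.19 -0.    0.51  0.37]
lift t 5.43 p [ 0.4165 -0.1121  0.2288] F [ 0.1  0.1 -2. ] w 0.0228 j [-0.27  0.07  2.05  0.    1.03  0.37]
hover t 7.79 p [0.5441 0.2353 0.081 ] F [ 0.6  0.  -1.8] w 0.0229 j [ 0.41  0.51  1.83 -0.    0.81  2.01]
```

View pics/hf_scene_z.png

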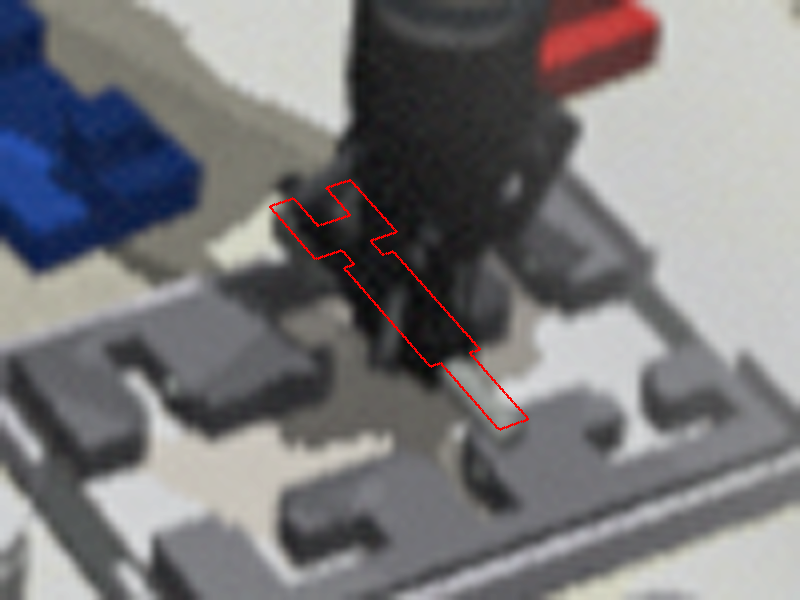

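View pics/hf_top_z.png

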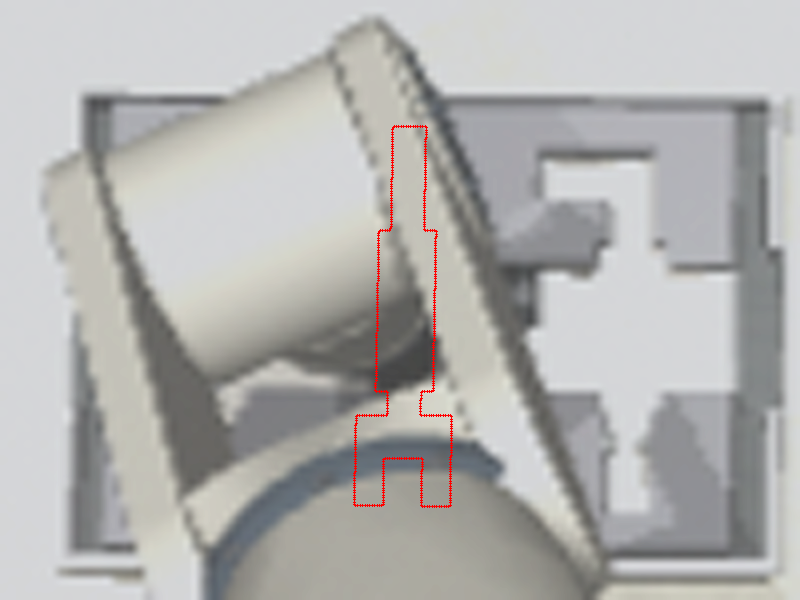

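```bash
cat > chk.py <<'E'
from rob import *
import pickle,sys
C=pickle.load(open("hf.pkl","rb"))
def tailmodel(p,yaw,z,x0=-.078):
    o=[]
    for x in (x0,):
        for a in np.linspace(0,2*np.pi,80): o.append((x,.007*np.cos(a),.009+.007*np.sin(a)))
    # silhouette generators: all angles lines sparse
    for a in (0,np.pi/2,np.pi):
        for x in np.linspace(x0,-.034,60): o.append((x,.007*np.cos(a),.009+.007*np.sin(a)))
    return T(p,yaw,np.array(o),z)
N=nest("fork"); p=np.array([.5441,.2353]); z=.081-.0206
sh=np.array([.0012,-.0009])
A=tailmodel(p,N[2],z); B=tailmodel(p+sh,N[2],z)
c=proj(C["scene"],T(p,N[2],[[-.06,0,.009]],z))[0]
zoom(C,"scene",c,40,30,20,"pics/tail.png",[((0,0,255),B)])
E
python3 chk.py
```

```text
(no output)
```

View pics/tail.png

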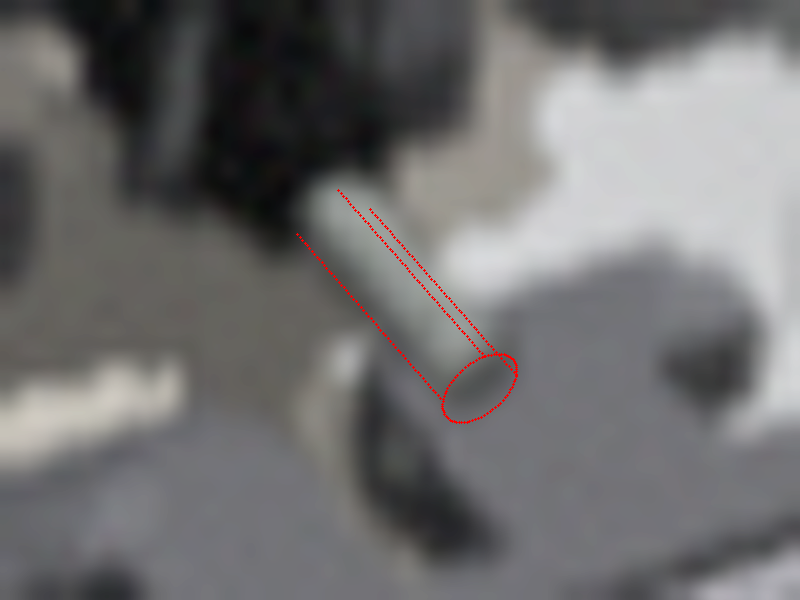

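```bash
cat >> rob.py <<'E'
def press(x,y,zs,lim=35,v=.04):
    fz=[]
    for z in zs:
        bot.servo_line([x,y,z],velocity=v); o=get_obs(); F=o["wrist_force"]
        print(f"cmd {z:.3f} z {o['position'][2]:.4f} xy {o['position'][:2].round(4)} F {np.round(F,1)} M {np.round(o['ft_torque'],2)}")
        if F[2]>lim or np.hypot(F[0],F[1])>20: print("STOP"); return False
    st("pressed"); return True
E
python3 - <<'E'
from rob import *
N=nest("fork"); x,y=N[0]+.000,N[1]+.0006
bot.servo_line([x,y,.056],velocity=.1)
press(x,y,[.050,.047,.044,.041],lim=12)
E
```

```text
cmd 0.050 z 0.0500 xy [0.5433 0.2359] F [ 0.  -0.3 -2.5] M [-0.02 -0.07 -0.07]
cmd 0.047 z 0.0469 xy [0.5432 0.2359] F [-0.2 -0.5 -1.7] M [ 0.05 -0.03 -0.01]
cmd 0.044 z 0.0438 xy [0.5431 0.2358] F [-0.6 -0.2 -2.2] M [ 0.03 -0.01  0.  ]
cmd 0.041 z 0.0408 xy [0.5432 0.2357] F [ 0.4 -1.1 -1.8] M [-0.23 -0.03 -0.02]
pressed t 9.33 p [0.5432 0.2357 0.0408] F [ 0.4 -1.1 -1.8] w 0.0224 j [ 0.41  0.57  1.84 -0.    0.73  2.01]
```

```bash
python3 - <<'E'
from rob import *
N=nest("fork"); x,y=N[0]+.000,N[1]+.0006
press(x,y,[.038,.035,.032,.030,.0285,.0275],lim=28)
E
```

```text
cmd 0.038 z 0.0377 xy [0.5432 0.2358] F [ 1.3 -0.9 -3.4] M [-0.19 -0.09 -0.09]
cmd 0.035 z 0.0346 xy [0.543  0.2358] F [ 0.8 -1.5 -5.2] M [-0.23 -0.08 -0.04]
cmd 0.032 z 0.0315 xy [0.5428 0.2357] F [ 0.2 -1.8 -5.3] M [-0.2   0.05 -0.06]
cmd 0.030 z 0.0298 xy [0.5431 0.2358] F [ 0.2 -1.4 -4. ] M [-0.21  0.08 -0.07]
cmd 0.029 z 0.0287 xy [0.5434 0.236 ] F [-1.  -1.4  0.5] M [-0.21  0.13 -0.09]
cmd 0.028 z 0.0287 xy [0.5434 0.236 ] F [-4.8 -2.2 12.5] M [-0.54  0.66 -0.04]
pressed t 10.83 p [0.5434 0.236  0.0287] F [-4.8 -2.2 12.5] w 0.0226 j [0.41 0.59 1.84 0.   0.71 2.01]
```

```bash
python3 - <<'E'
from rob import *
N=nest("fork"); x,y=N[0],N[1]+.0006
hand.move_gripper(.085); st("open")
bot.servo_line([x,y,.23],velocity=.25)
x,y,w=TOOLS["tkey"]; bot.reach([x,y,.2],ori(w,1)); st("at t")
C=snap("pf")
for n in C:
    P=T(N[:2],N[2],outline("fork",.008+.018)); zoom(C,n,proj(C[n],[*N[:2],.02])[0],100,75,8,f"pics/pf_{n}_z.png",[])
print(fit_sleeve([C["top"],C["scene"]],N[:2],N[2],z0=.008))
E
```

```text
open t 11.46 p [0.5433 0.2359 0.0274] F [0.6 0.5 0.1] w 0.0848 j [0.41 0.59 1.85 0.   0.71 2.01]
at t t 14.71 p [ 0.4454 -0.3308  0.1998] F [ 0.3 -0.1  0.2] w 0.0848 j [-0.64  0.3   1.83  0.    1.01 -0.68]
  both [540.6 236.9] 177.07 cost 0.1321
  c0 [540.6 236.4] 177.49 cost 0.0455
  c1 [540.4 237.6] 178.24 cost 0.0843
{'both': array([0.54056381, 0.23685984, 3.0904502 ]), 'c0': array([0.5406038 , 0.23644909, 3.09779218]), 'c1': array([0.54038394, 0.23762052, 3.11087753])}
```

View pics/pf_scene_z.png

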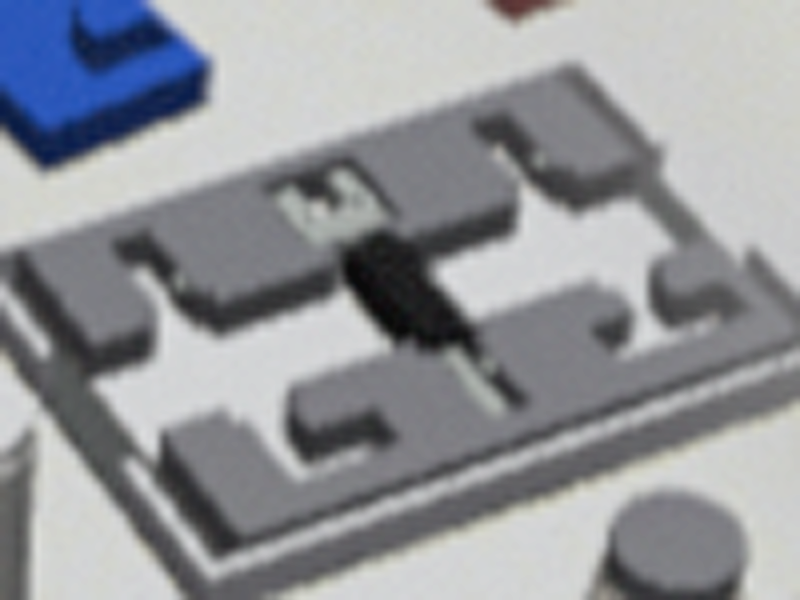

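View pics/pf_top_z.png

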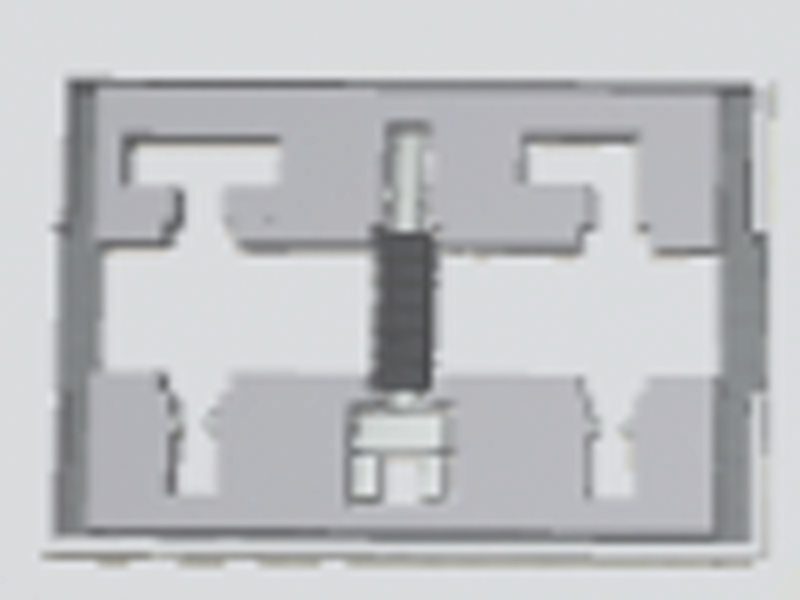

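View pics/pf_scene.png

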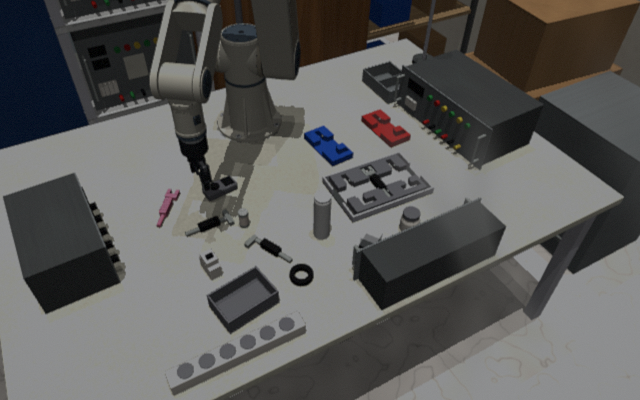

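```bash
python3 - <<'E'
from rob import *
TOOLS["tkey"]=(.4449,-.332,TOOLS["tkey"][2])
pick("tkey",1,z=.022)
N=nest("tkey"); bot.reach([N[0],N[1],.23],ori(N[2],1)); bot.servo_line([N[0],N[1],.08],velocity=.2); o=st("hover")
C=snap("ht")
p=o["position"]; z=p[2]-.0222
sh=np.array([.0012,-.0009])
P=outline("tkey",0); hd=P[P[:,0]>.034]; 
Q=np.vstack([hd+[0,0,.018],hd[hd[:,0]>.0555]])
A=T(p[:2]+sh,N[2],Q,z)
for n in ["scene"]:
    c=proj(C[n],[*T(p[:2],N[2],[[.055,0,0]],z)[0]])[0]
    zoom(C,n,c,50,38,16,"pics/ht_z.png",[((0,0,255),A)]); zoom(C,n,c,50,38,16,"pics/ht_zr.png",[])
E
```

```text
down t 16.1 p [ 0.4455 -0.3324  0.0229] F [0.  0.8 0.6] w 0.0846 j [-0.64  0.56  1.93 -0.    0.65 -0.68]
closed t 16.69 p [ 0.4455 -0.3323  0.0228] F [0.1 0.3 7.1] w 0.0226 j [-0.64  0.56  1.93  0.    0.65 -0.68]
lift t 17.68 p [ 0.444  -0.3314  0.2285] F [ 0.4  0.3 -3.6] w 0.0225 j [-0.64  0.27  1.8  -0.    1.07 -0.68]
hover t 20.97 p [0.5473 0.3256 0.0811] F [ 0.7  0.3 -2.6] w 0.0228 j [ 0.53  0.56  1.73 -0.    0.85  2.14]
```

View pics/ht_z.png

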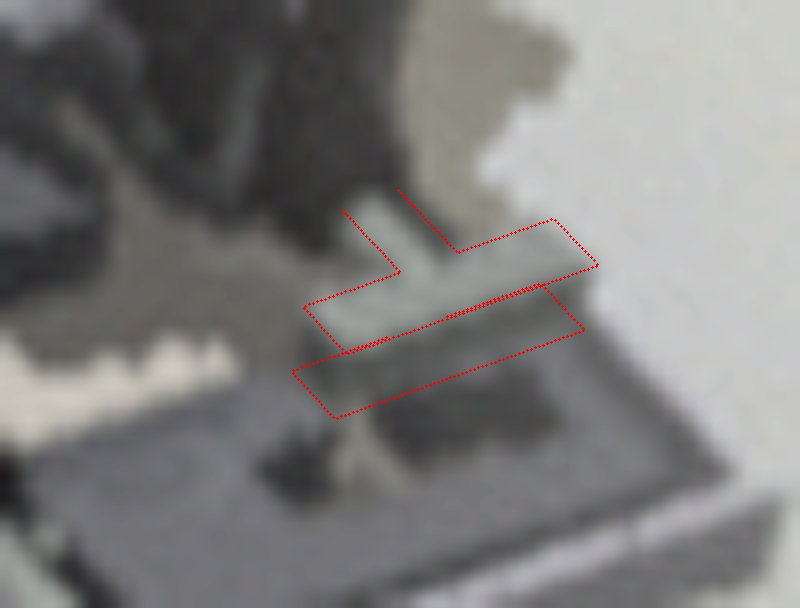

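```bash
python3 - <<'E'
from rob import *
N=nest("tkey"); x,y=N[0],N[1]; print(N)
bot.servo_line([x,y,.056],velocity=.1)
press(x,y,[.050,.046,.042],lim=12) and press(x,y,[.039,.036,.033,.031,.0298,.0290],lim=28)
E
```

```text
[ 0.54648805  0.32524352 -0.03543018]
cmd 0.050 z 0.0499 xy [0.5464 0.3252] F [-0.2  0.1 -3.2] M [ 0.04  0.05 -0.  ]
cmd 0.046 z 0.0458 xy [0.5463 0.3251] F [ 0.2 -0.1 -1.9] M [-0.01  0.01 -0.  ]
cmd 0.042 z 0.0417 xy [0.5464 0.3251] F [ 0.1 -0.9 -3.4] M [-0.1  -0.03  0.05]
pressed t 22.26 p [0.5464 0.3251 0.0417] F [ 0.1 -0.9 -3.4] w 0.0224 j [ 0.53  0.61  1.74 -0.    0.79  2.14]
cmd 0.039 z 0.0386 xy [0.5464 0.3251] F [ 1.5 -0.6 -3.9] M [-0.09 -0.22  0.03]
cmd 0.036 z 0.0356 xy [0.5463 0.3251] F [ 1.1 -1.7 -5.7] M [-0.15 -0.29  0.03]
cmd 0.033 z 0.0326 xy [0.5462 0.3251] F [ 0.5 -0.6 -6.2] M [-0.09 -0.14  0.03]
cmd 0.031 z 0.0310 xy [0.5464 0.3253] F [ 0.   0.5 -4.1] M [-0.11  0.01  0.05]
cmd 0.030 z 0.0308 xy [0.5465 0.3254] F [-3.7 -1.5  6.6] M [-0.48  0.54  0.03]
cmd 0.029 z 0.0308 xy [0.5465 0.3253] F [-6.1 -3.1 14.7] M [-0.74  0.98  0.02]
pressed t 23.76 p [0.5465 0.3253 0.0308] F [-6.1 -3.1 14.7] w 0.0222 j [0.53 0.63 1.74 0.   0.77 2.14]
```

```bash
python3 - <<'E'
from rob import *
N=nest("tkey"); x,y=N[0],N[1]
hand.move_gripper(.085); st("open")
bot.servo_line([x,y,.23],velocity=.25)
x,y,w=TOOLS["lkey"]; bot.reach([x,y,.23],ori(w,0)); o=st("at l")
C=snap("pt")
for n in C: zoom(C,n,proj(C[n],[*TR,.02])[0],100,75,8,f"pics/pt_{n}_z.png",[])
zoom(C,"scene",proj(C["scene"],[x,y,.02])[0],100,75,8,"pics/lk.png",[((0,0,255),T((x,y),w,outline("lkey",.018)))])
E
```

```text
open t 24.38 p [0.5465 0.3252 0.0289] F [-0.3  0.5 -0. ] w 0.0851 j [0.53 0.63 1.74 0.   0.76 2.14]
at l t 27.26 p [ 0.6228 -0.2004  0.2299] F [ 0.1  0.3 -0.5] w 0.0851 j [-0.31  0.41  1.58  0.    1.14  0.82]
```

View pics/pt_scene_z.png

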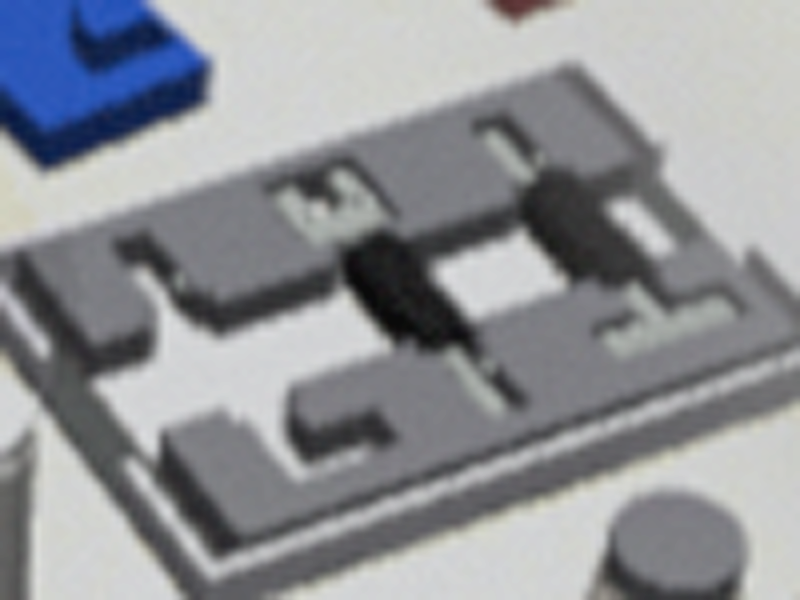

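View pics/lk.png

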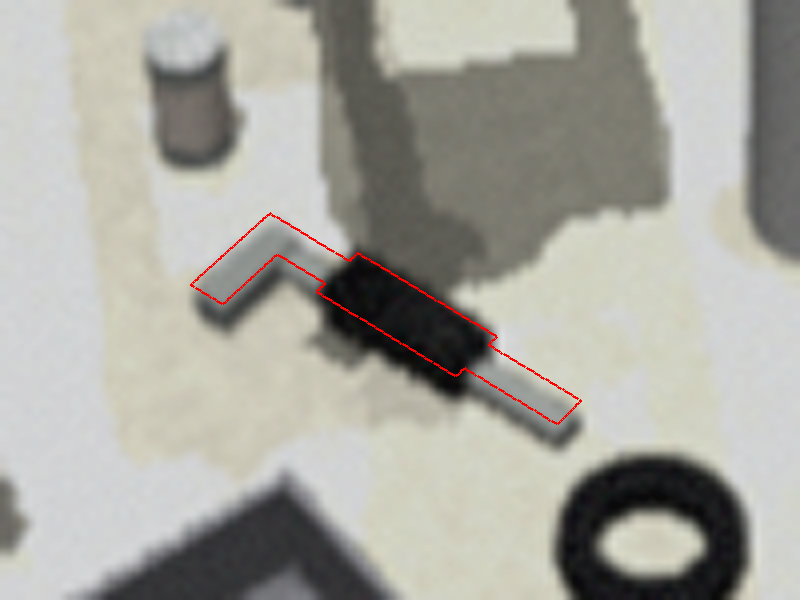

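```bash
python3 - <<'E'
from rob import *
pick("lkey",0,z=.022)
N=nest("lkey"); bot.reach([N[0],N[1],.23],ori(N[2],0)); bot.servo_line([N[0],N[1],.08],velocity=.2); o=st("hover")
C=snap("hl")
p=o["position"]; z=p[2]-.0222
sh=np.array([.0012,-.0009])
P=outline("lkey",0); hd=P[P[:,0]>.034]; 
Q=np.vstack([hd+[0,0,.018],hd[hd[:,0]>.0575]])
A=T(p[:2]+sh,N[2],Q,z)
for n in ["scene"]:
    c=proj(C[n],[*T(p[:2],N[2],[[.055,0,0]],z)[0]])[0]
    zoom(C,n,c,50,38,16,"pics/hl_z.png",[((0,0,255),A)])
E
```

```text
down t 28.65 p [ 0.6237 -0.2016  0.0234] F [0.2 0.3 0.4] w 0.0851 j [-0.31  0.66  1.7  -0.    0.78  0.82]
closed t 29.24 p [ 0.6231 -0.2014  0.0227] F [-1.4 -0.1  5.8] w 0.0223 j [-0.31  0.66  1.7   0.    0.78  0.82]
lift t 30.23 p [ 0.6216 -0.201   0.2282] F [-0.5  0.3 -3. ] w 0.0221 j [-0.31  0.42  1.59 -0.    1.14  0.82]
hover t 32.94 p [0.541  0.1454 0.0809] F [ 0.8 -0.3 -1.8] w 0.0225 j [ 0.26  0.47  1.9  -0.    0.77 -1.28]
```

View pics/hl_z.png

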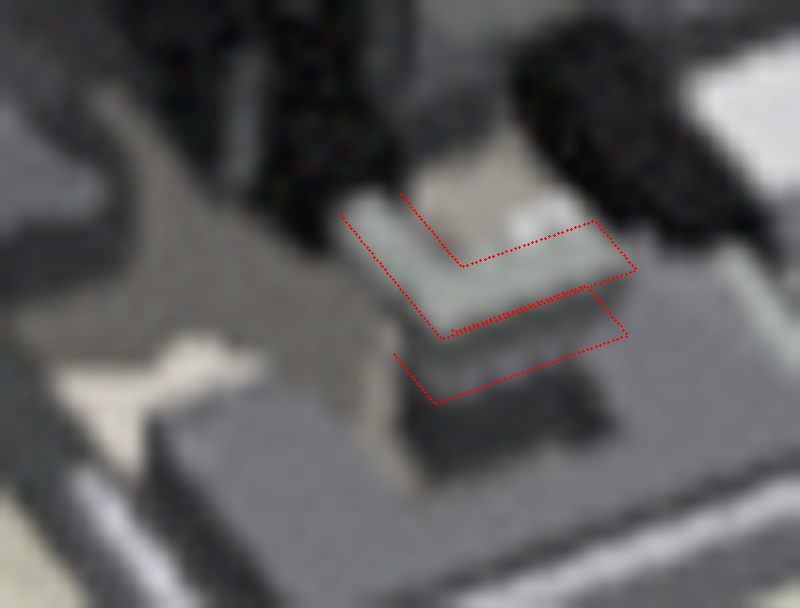

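```bash
python3 - <<'E'
from rob import *
N=nest("lkey"); x,y=N[0]+.0005,N[1]+.0003
bot.servo_line([x,y,.056],velocity=.1)
press(x,y,[.050,.046,.042],lim=12) and press(x,y,[.039,.036,.033,.031,.0298,.0290],lim=28)
E
```

```text
cmd 0.050 z 0.0500 xy [0.5406 0.1457] F [-0.1  0.1 -2.9] M [-0.03  0.01 -0.04]
cmd 0.046 z 0.0458 xy [0.5404 0.1456] F [-0.4  0.3 -2.1] M [-0.03  0.01 -0.05]
cmd 0.042 z 0.0418 xy [0.5406 0.1456] F [ 1.  -0.8 -2.5] M [-0.15 -0.08  0.01]
pressed t 34.23 p [0.5406 0.1456 0.0418] F [ 1.  -0.8 -2.5] w 0.0227 j [ 0.26  0.53  1.91 -0.    0.7  -1.27]
cmd 0.039 z 0.0387 xy [0.5406 0.1456] F [ 0.7 -0.4 -3.9] M [-0.08 -0.25  0.03]
cmd 0.036 z 0.0356 xy [0.5404 0.1456] F [ 0.6 -1.1 -5.8] M [-0.08 -0.4   0.01]
cmd 0.033 z 0.0327 xy [0.5403 0.1456] F [ 0.6 -0.6 -5.3] M [-0.11 -0.2   0.06]
cmd 0.031 z 0.0309 xy [0.5405 0.1457] F [ 0.1 -0.1 -4.1] M [-0.13 -0.02  0.03]
cmd 0.030 z 0.0307 xy [0.5406 0.1457] F [-4.3 -1.1  7.5] M [-0.2   0.59  0.  ]
cmd 0.029 z 0.0306 xy [0.5406 0.1457] F [-6.1 -1.4 19. ] M [-0.31  1.11  0.04]
pressed t 35.73 p [0.5406 0.1457 0.0306] F [-6.1 -1.4 19. ] w 0.0225 j [ 0.26  0.55  1.92  0.    0.68 -1.27]
```

```bash
python3 - <<'E'
from rob import *
N=nest("lkey")
hand.move_gripper(.085); st("open")
bot.servo_line([N[0],N[1],.23],velocity=.25)
bot.reach([.42,-.11,.25],ori(TOOLS["fork"][2],0)); st("away")
C=snap("pl")
for n in C: zoom(C,n,proj(C[n],[*TR,.02])[0],100,75,8,f"pics/pl_{n}_z.png",[])
E
```

```text
open t 36.36 p [0.5406 0.1456 0.0289] F [ 0.4 -0.3  0.1] w 0.0849 j [ 0.26  0.55  1.92 -0.    0.67 -1.27]
away t 38.77 p [ 0.4201 -0.1098  0.2496] F [0.8 0.2 0.2] w 0.0847 j [-0.26  0.05  2.02  0.    1.08  0.38]
```

View pics/pl_scene_z.png

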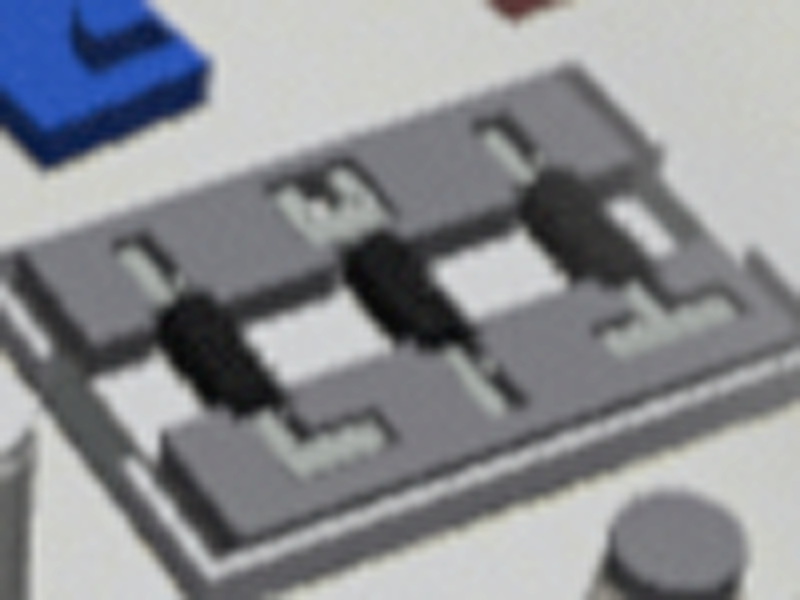

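View pics/pl_top_z.png

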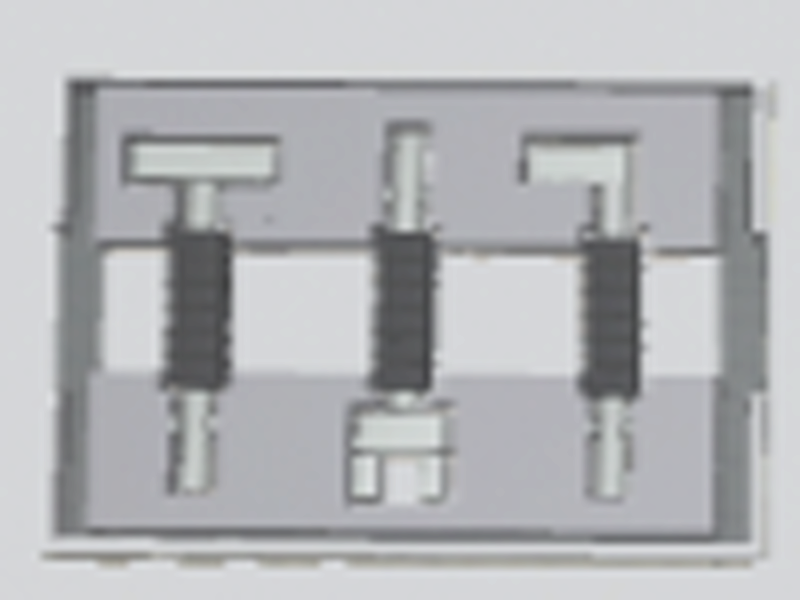

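View pics/pl_top.png

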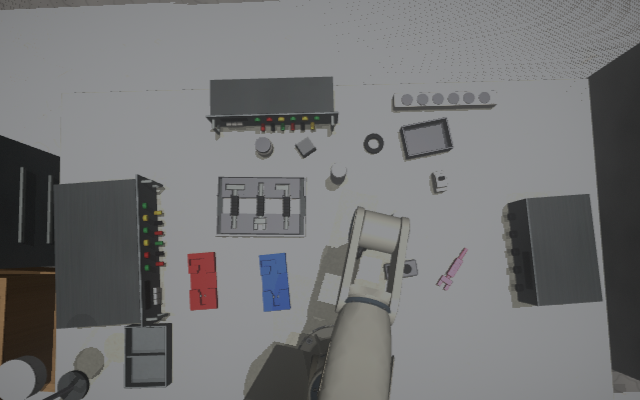

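View pics/pl_scene.png

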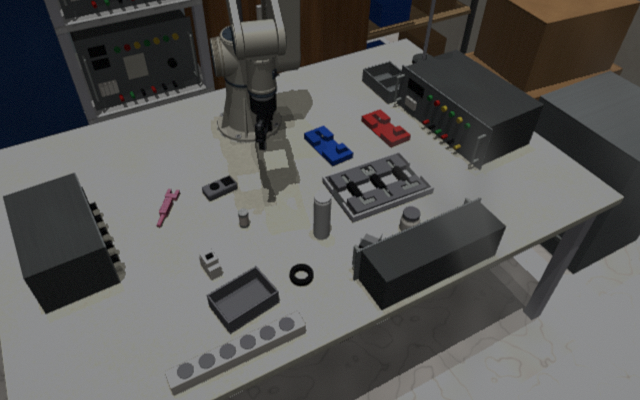

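```bash
python3 - <<'E'
from workcell import hand_in, get_obs
print(get_obs()["time_s"]); print(hand_in())
E
```

```text
38.875
the job is handed in; nothing more can be done
None
```

The fork spanner, T key and L key are each pressed into their matching cut-outs, in that order. I handed the job in at 38.9 s of the 72 s allowed. The arm was clear of everything and the gripper was open.

- **Seating:** Each tool met the cut-out floor with the gripper 8 mm above its pick-up height, within 0.1 mm, which is what the floor height predicts. The downward pull of the catches (about 5–6 N) showed on the way in, and I finished with 12–19 N at the floor. I did not press on each sleeve again after release.
- **Final pictures:** Both cameras show all three heads and tails below the deck and pointing the right way. The can, fuse, breaker, meter, tape, jar and relay look where they started, though the arm partly hides the meter from above. The red, blue and pink look-alikes also look unmoved.
- **Disagreements:** The two cameras differed by 2–4 mm, mostly along x, so I used their average and checked each tool above its cut-out before lowering. A rough camera fit put the fork about 2 mm towards its head end, inside the 3 mm clearance.
- **Forces:** The largest wrist force I read was about 20 N. I only read it after each small step, so the peak as a tool passed the catches was not recorded.

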